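# Pulse the grit mixer: hang up its dust hood, fit the bayonet lid and hold it at half turn

### The arm

A 7-joint arm with a two-finger parallel gripper is mounted at the origin on a cart in front of the work surface, level with it; the furniture and walls round the work are solid. World frame = base frame: x ahead of the robot, y to its left, z up, the work surface at z = 0. Lengths are in mm, angles in rad, forces in N, time in s.
With the tool pointing down it reaches from about 350 to 900 mm from the base axis. Payload 19.9 kg.
Tool frame: the origin (TCP) lies at the very end of the fingers, on their centre line; the grasp point (between the pads) lies 19 mm behind it (bot.grip_point_offset is the distance from the TCP to the grasp point, in mm); z points along the fingers, y is the line along which they close (so a half turn about z gives the same grasp; the last joint's range is limited). The gripper opens to 94 mm and grips with 3 to 60 N. Pads are 16 mm wide; open, the fingers measure 119 mm over their backs; the gripper's body (75 mm by 177 mm) begins 78 mm behind the grasp point.
Start: joints at [1.238, 0.417, -0.01, 1.614, 0.005, 1.111, -0.053], TCP at [179.791, -598.56, 205.425] pointing down, gripper open.
Joint ranges: [-2.81, 2.81], [-0.39, 2.02], [-1.27, 1.25], [0.06, 2.57], [-1.19, 4.33], [0.19, 2], [-2.82, 2.82]. Speed limits (rad/s): [1.89, 1.89, 2.39, 2.39, 3.01, 3.01, 3.01].

### API

Orientations are given as a unit quaternion [x, y, z, w].
In Python, from cell import bot, eyes, order gives the robot as it stands (bot), with the cameras (eyes) and the job (order).
- The arm moves only by the shell command python3 jog.py 'ROWS'. ROWS is a JSON list of rows, 1 to 8 of them, each written [[rx, ry, rz], [dx, dy, dz], opening]: a rotation vector rx, ry, rz in rad, then dx, dy, dz in mm, then the finger opening in mm; each row is the pose to reach, as a shift and turn from the pose commanded when the command began, along the tool's axes at that moment; what a row does not reach only later rows make up. A row lasts 1/12 s, in which the tool goes at most 41.7 mm and 0.125 rad, less where a joint would pass 70% of its speed; a pose out of reach is approached as far as the arm can. The fingers move at their own pace and stop on an object; the grip force is fixed at half the most. Time passes only in rows, so rows that do not move let the fingers close. It prints the time, the measured TCP pose, the force, the opening and the grip force at its end. Input that does not fit is refused with a message, and nothing moves.
- bot.get_state(): the state, without advancing time (a new reading comes with each control period).
- eyes.read_camera(name): name is "side" or "top"; returns the picture (480x640x3 uint8, blue, green, red); there is no depth.
- eyes.camera_params(name): a dict with "camera_matrix" (3x3 intrinsics, pixels), "xyz" and "attitude" of the camera in the world. Camera axes: x right, y down, z forward; pixel columns grow to the right and rows downward; lengths in mm; the calibration is good to about 2 mm. A picture is of the moment at which its call begins. camera_params takes no time and is no camera call.
- order.sign_off(): hands the job in; it is judged then, once.
The state is a dict: "clock": time; "joints": joint angles; "qd": joint speeds; "effort": joint torques, N m; "tool_pos": TCP position; "tcp_rot": TCP orientation; "wrist_force": force on the tool from outside, world axes, zero at the start; "torque": the same for the moment, N m; "width": finger opening in mm; "finger_force": force on a finger pad.
Only numpy, scipy, OpenCV 4.12 (cv2) and the standard library are available. Lean on these libraries where they do the work, as an engineer would, in place of code of your own. Each camera call takes 0.05 s, during which the arm holds its last target. There are 200 camera calls.

### The job

Lift the folded sheet-metal dust hood off the small grit mixer and drape it astride the bar of the drying rail. Then fit the loose bayonet lid into the mixer's mouth, its two pins down through the two slots, and twist it clockwise (seen from above) against the return spring to the half-turn pulse position, where the ends of its grip bar point at the two marked corners of the housing: stop there, well short of the catch that would click and lock the mixer on. The spring runs it back if you let go, so the program finishes while still gripping the lid, holding it still at half turn; leave the other things on the bench where they lie.

Things in the scene. Friction and masses are not known exactly. Their poses are not given: they have to be found in the camera images.
- mixer: Grit mixer fixed to the bench: grey square housing, 118 mm wide at the foot, 110 mm at the top, 92 mm high, with a bright metal top plate. Origin: centre of its underside, on the axis of the mouth; z up; x and y parallel to its sides; -x is the side with the rocker switch. With the lid fully seated (flange on the plate) the lid's origin is 70 mm above this origin.
- mouth (a point): Centre of the mixer's mouth, at the top of the 6 mm plate; axes as the mixer's. Round mouth 68 mm across; two slots 15 mm wide run out of it along +x and -x to 44 mm from the axis. Under the plate a track lets the lid's pins turn 90 degrees, clockwise only as seen from above (stops bar the other way).
- half_mark (a point): Dark rib on the top plate at the +x -y corner, 58 mm from the axis, 45 degrees clockwise from the slots: the half-turn position of one end of the grip bar. An equal rib lies at the -x +y corner. A dark dot at the middle of the +y and -y edges marks the locked position (90 degrees).
- lid: Loose black bayonet lid, 0.10 to 0.16 kg, standing on its plug. Origin: centre of the plug's underside; z up. Plug 62 mm across (tapered to 54 at its foot), 22 mm deep; flange 90 mm across, 22 to 28 mm above the origin. Two round steel pins 8 mm thick stick out of the plug along +x and -x to 39.5 mm from the axis, centred 10.5 mm above the origin. Either way round fits.
- lid_grip (a point): Middle of the lid's grip bar, 49 mm above the lid's origin; axes as the lid's. The bar runs along the lid's x: 66 mm long, 16 mm wide (along y), top 10 mm above this point, flange 21 mm below: grip across its width. It enters with its x parallel to the mixer's x (within about 4 degrees and 3 mm); half turn is 45 degrees clockwise from there.
- hood: Dust hood, 0.18 to 0.29 kg: two aluminium sheets 3 mm thick folded to a right-angled roof, open ends, 96 mm long along the ridge, sides sloping 45 degrees to 64 mm beside and below it. Origin: middle of the ridge line, inside the fold; y along the ridge, z up. It starts astride the mixer, ridge parallel to the mixer's y, origin 147 mm above the bench.
- hood_grip (a point): Point on the hood's upright wooden handle, 25 mm above the hood's origin; axes as the hood's. The handle is 12 mm thick (along x), 66 mm long (along y); its top is 10 mm above this point, the ridge 21 mm below: grip across its thickness.
- rail: Drying rail fixed to the bench: bent steel tube 14 mm thick on a wooden board 60 x 230 mm. Origin: centre of the board's underside; y along the bar, z up.
- rail_bar (a point): Middle of the rail's horizontal bar, on its centre line, 170 mm above the bench; axes as the rail's, y along the bar. The bar is straight for 73 mm either side of this point. The hood hangs with its origin 10 mm straight above the bar's centre line.
- interlock (a joint): Spring-loaded ring inside the mixer that the lid's pins push round, rad: 0 until the lid has turned about 0.15 rad clockwise from where it enters, then it follows the lid (lid turn minus 0.15): 0.63 at half turn, 1.27 or more when locked. Its return torque is about 0.04 N m at 0 and 0.08 N m at half turn; friction of the lid adds about 0.03 N m; the pins meet the catch at 0.95.
- polish_tin: Bystander: round tin with dark green lid, 77 mm across, 34 mm high; origin centre of its underside. It and the lid stand on either of two places to the right of the mixer.
- scraper: Bystander: putty scraper with round green grip, 175 mm long, lying near the front edge; origin under its middle.
- marker_1: Bystander: red felt marker, 123 mm long, lying near the front edge; origin under its middle.
- slurry_cup: Bystander: grey plastic cup, 71 mm across, 88 mm high, behind the mixer; origin centre of its underside.
- glass_octagon: Bystander: teal eight-sided glass block, 55 mm across, 42 mm high, behind the mixer; origin centre of its underside.

How it is judged (in metres and radians):
On the way, in this order (a step that is already met when the one before it is completed fails the run):
1. the hood hangs astride the rail's bar, let go (x of hood in the frame of rail_bar between -0.008 and 0.008 m and y of hood in the frame of rail_bar between -0.05 and 0.05 m and z of hood in the frame of rail_bar between 0.005 and 0.016 m and angle between hood's own z axis and vertical below 0.25 rad and contact force between hood and rail above 0.8 N and contact force between hood and the fingers below 0.1 N), for 0.3 s.
2. the lid sits fully down in the mixer's mouth, not yet turned (z of lid in the frame of mixer between 0.0675 and 0.0727 m and horizontal distance between lid and mixer below 0.0045 m and angle between lid's own z axis and vertical below 0.08 rad and value of joint interlock below 0.3 rad), for 0.05 s.
3. the lid is twisted to half turn (z of lid in the frame of mixer between 0.0675 and 0.0727 m and horizontal distance between lid and mixer below 0.0045 m and angle between lid's own z axis and vertical below 0.08 rad and angle between the x axis of lid and the x axis of mixer, either way round between 0.61 and 0.96 rad and value of joint interlock between 0.44 and 0.83 rad), for 0.2 s.
At the end, for the whole second after the job is handed in: Hood astride the bar (ridge within 8 mm of its line, 50 mm of its middle, tilt under 0.25 rad), untouched; lid fully down in the mouth (2.5 mm, 4.5 mm off axis), turned 0.61 to 0.96 rad clockwise from entry, interlock 0.44 to 0.83, still, and gripped with over 2 N (all of step 1 and all of step 3 and contact force between the fingers and lid above 2 N and angular speed of lid below 0.1 rad/s); the arm keeps its last pose, push and grip.
It fails at once if the lid is turned on to the catch (interlock beyond 0.98) (value of joint interlock above 0.98 rad).
It fails at once if a bystander is moved more than 3 cm (distance of any of polish_tin, scraper, marker_1, slurry_cup, glass_octagon from where it was at the start of the episode above 0.03 m).
It also fails if it takes over 58 s, if anything falls off the work surface, if the arm or the gripper's body presses on something with over 40 N, if the wrist force passes 120 N, or if a joint passes its speed limit or range.

## Working session

There is one attempt and no reset: what is moved stays moved. The work goes in short steps, Python scripts to look and compute and a shell command to move; the robot and the scene stay as the last step left them, time stands still between calls to the robot, and variables do not carry over. Pictures are saved under pics/ and viewed, at most 10 in all, crops included, and the job is handed in when it is done.

```bash
ls; mkdir -p pics; python3 - <<'E'
from cell import bot, eyes, order
import cv2
print(bot.get_state())
for n in("side","top"):
    cv2.imwrite(f"pics/{n}0.png",eyes.read_camera(n)); print(n,eyes.camera_params(n))
E
```

```text
cell.py
jog.py
pics
{'clock': 0.0, 'joints': array([ 1.23749214,  0.41796938, -0.01031604,  1.61414642,  0.0046937 ,
        1.11069358, -0.05299546]), 'qd': array([ 0.00043945, -0.00043602,  0.00047795,  0.00030595, -0.00025213,
       -0.00011696, -0.00045135]), 'effort': array([-1.11004720e-03, -8.51253462e+01,  6.38063382e-01, -4.25996983e+01,
       -4.89564682e-02,  1.87980366e-02,  1.56316219e-04]), 'tool_pos': array([ 179.69350088, -598.23192566,  204.83975822]), 'tcp_rot': array([ 9.89373397e-01,  1.45395752e-01, -1.25587936e-04, -5.82994033e-04]), 'wrist_force': array([-0.04948176, -0.11313917,  0.76910227]), 'torque': array([-0.04917928,  0.03490432,  0.05643657]), 'finger_force': 0.0, 'width': 94.08736400103942}
side {'camera_matrix': array([[552.24679439,   0.        , 322.38154197],
       [  0.        , 552.24679439, 229.61243406],
       [  0.        ,   0.        ,   1.        ]]), 'xyz': array([ 42.46460168, 915.85424553, 741.45944665]), 'attitude': array([-0.20687526,  0.84038806, -0.48276164,  0.13375995])}
top {'camera_matrix': array([[478.58485022,   0.        , 311.766613  ],
       [  0.        , 478.58485022, 241.88915805],
       [  0.        ,   0.        ,   1.        ]]), 'xyz': array([ 365.35332724,   15.37176134, 1168.94163546]), 'attitude': array([-0.69655898,  0.71085708, -0.07519192,  0.06191901])}
```

View pics/top0.png

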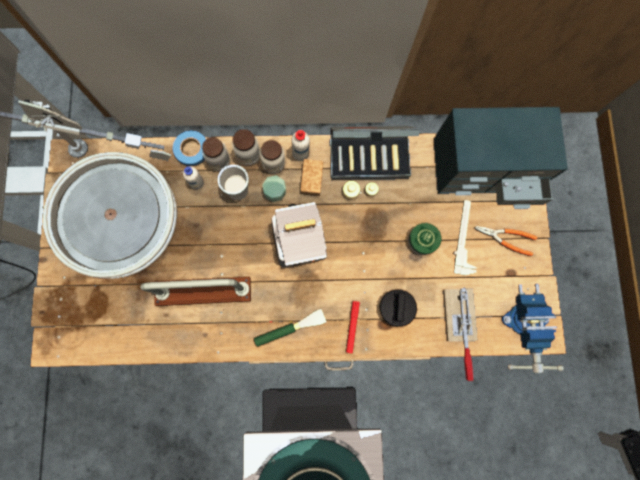

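View pics/side0.png

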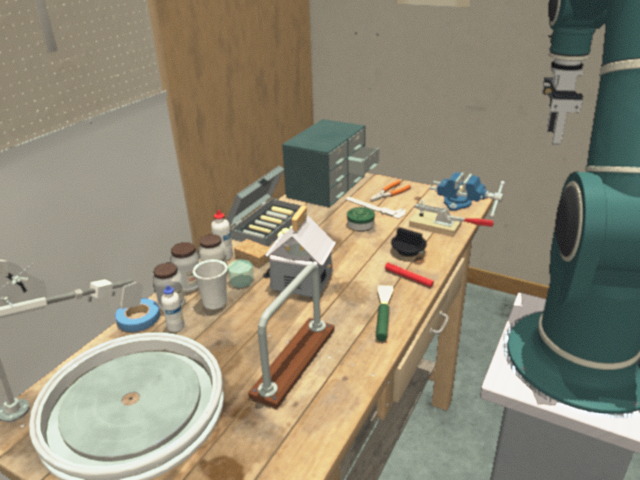

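Top view: hood handle is near (300,226), the rail bar runs from (145,287) to (243,286), the lid is at (398,308) and the tin at (425,238). In the side view the hood is near (303,245), the lid at (408,243) and the rail bar runs from (265,322) to (313,265). I'll enlarge these areas.

```bash
cat > h.py <<'E'
import cv2,numpy as np
from scipy.spatial.transform import Rotation as R
from cell import bot, eyes, order
def ray(n,u,v):
    p=eyes.camera_params(n);d=np.linalg.inv(p["camera_matrix"])@[u,v,1]
    return p["xyz"],R.from_quat(p["attitude"]).apply(d)
def atz(n,u,v,z):
    o,d=ray(n,u,v);return o+d*(z-o[2])/d[2]
def proj(n,P):
    p=eyes.camera_params(n);q=p["camera_matrix"]@R.from_quat(p["attitude"]).inv().apply(np.array(P)-p["xyz"])
    return q[:2]/q[2]
def tri(a,b):
    (o,d),(p,e)=ray("top",*a),ray("side",*b)
    s,t=np.linalg.lstsq(np.c_[d,-e],p-o,rcond=None)[0]
    return (o+d*s+p+e*t)/2,np.linalg.norm(o+d*s-p-e*t)
def local(P,yaw=None):
    s=bot.get_state();r=R.from_quat(s["tcp_rot"])
    print("d tool",r.inv().apply(np.array(P)-s["tool_pos"]).round(1),s["tool_pos"].round(1),"yaxis",r.apply([0,1,0]).round(3),"z",r.apply([0,0,1]).round(3))
def crop(im,x,y,w,h,k):
    return cv2.resize(im[y:y+h,x:x+w],None,fx=k,fy=k,interpolation=cv2.INTER_CUBIC)
E
python3 - <<'E'
from h import *
t=cv2.imread("pics/top0.png");s=cv2.imread("pics/side0.png")
a=np.hstack([crop(t,265,195,66,75,4),crop(t,370,280,60,75,4),crop(s,380,220,60,75,4)])
b=np.hstack([crop(t,135,270,120,50,3),crop(s,240,210,100,100,3)[:300]][:1])
c=crop(s,245,210,100,75,4)
W=800;o=np.zeros((600,W,3),np.uint8)
o[:300,:a.shape[1]]=a[:,:W]; o[300:450,:360]=b; o[300:600,400:800]=c
cv2.imwrite("pics/m1.png",o)
E
```

```text
(no output)
```

View pics/m1.png

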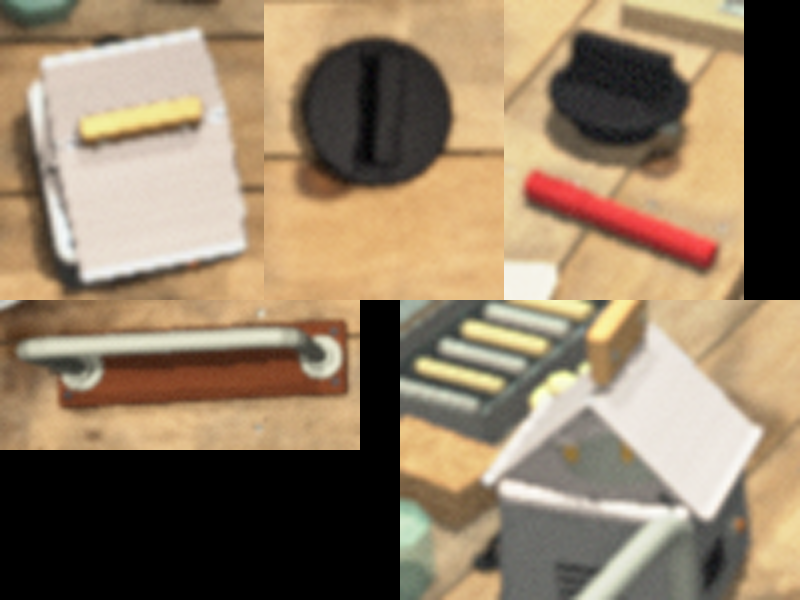

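```bash
python3 - <<'E'
from h import *
t=cv2.imread("pics/top0.png")
f=lambda x,y,X,Y,k,ox=0,oy=0:(X+(x-ox)/k,Y+(y-oy)/k)
H=[f(x,y,265,195,4) for x,y in[(85,282),(42,64),(200,30),(245,246)]]
C=np.array([atz("top",*p,83+1) for p in H]);print("hood corners",C.round(1),C.mean(0).round(1))
for i in range(4):
  d=C[(i+1)%4]-C[i];print(np.linalg.norm(d).round(1),np.degrees(np.arctan2(d[1],d[0])).round(1))
h=[f(x,y,265,195,4) for x,y in[(80,122),(200,99),(203,118),(82,139)]]
Q=np.array([atz("top",*p,182) for p in h[:2]]);print("handle top",Q.round(1),Q.mean(0))
# yellow mask
hsv=cv2.cvtColor(t,cv2.COLOR_BGR2HSV)[205:245,275:325];m=cv2.inRange(hsv,(15,70,100),(35,255,255))
ys,xs=np.nonzero(m);print("yellow rect",cv2.minAreaRect(np.c_[xs+275,ys+205].astype(np.float32)),len(xs))
# lid
g=cv2.cvtColor(t,cv2.COLOR_BGR2GRAY)[280:340,370:430];m=(g<75).astype(np.uint8)
c=max(cv2.findContours(m,0,1)[0],key=cv2.contourArea)
u,v=cv2.fitEllipse(c)[0];print("lid ell",cv2.fitEllipse(c),atz("top",u+370,v+280,26).round(1))
print(g[18:40:3,20:38])
B=[f(x,y,135,270,3,0,300) for x,y in[(30,348),(290,339)]]
P=np.array([atz("top",*p,170) for p in B]);print("rail",P.round(1),P.mean(0))
brd=np.array([atz("top",*f(x,y,135,270,3,0,300),z) .round(1) for x,y,z in[(64,407,15),(347,392,15),(344,322,15)]]);print(brd)
E
```

```text
hood corners [[524.6  52.1  84. ]
 [653.7  75.7  84. ]
 [672.7 -17.1  84. ]
 [543.7 -40.   84. ]] [598.7  17.7  84. ]
131.2 10.4
94.7 -78.4
131.0 -169.9
94.0 101.7
handle top [[595.7  50.4 182. ]
 [607.  -13.3 182. ]] [601.34807537  18.55949416 182.        ]
yellow rect ((299.5, 221.0), (32.0, 49.0), 90.0) 393
lid ell ((26.936840057373047, 28.081356048583984), (36.13615417480469, 37.586360931396484), 56.221466064453125) [ 425.9 -207.6   26. ]
[[47 50 49 46 34 20  8 12 25 43 48 50 53 49 43 45 46 47]
 [55 58 51 39 20 17  6 14 28 45 51 52 54 50 43 44 50 51]
 [56 57 51 35 22 20 11 16 25 46 50 48 53 43 41 49 53 56]
 [59 58 57 43 22  6 13 10 30 47 52 52 53 45 41 49 53 53]
 [56 61 54 40 27 14  6 23 37 52 57 56 50 47 43 49 51 53]
 [60 61 60 42 23 13 11 25 45 55 55 51 42 40 49 56 58 56]
 [61 60 45 32 18  9  8 25 46 56 55 51 42 43 50 55 60 56]
 [62 55 36 22 21 11  6 28 44 51 51 48 44 40 49 56 55 57]]
rail [[474.7 342.9 170. ]
 [477.4 163.4 170. ]] [476.05664198 253.12974521 170.        ]
[[444.2 364.7  15. ]
 [451.4 140.6  15. ]
 [507.6 143.1  15. ]]
```

```bash
python3 jog.py '[[[0, 0, -0.3], [80, -65, -30], 94], [[0, 0, -0.6], [160, -130, -30], 94], [[0, 0, -0.9], [240, -195, -30], 94], [[0, 0, -0.9], [240, -195, -30], 94], [[0, 0, -0.9], [240, -195, -30], 94], [[0, 0, -0.9], [240, -195, -30], 94], [[0, 0, -0.9], [240, -195, -30], 94], [[0, 0, -0.9], [240, -195, -30], 94]]'; python3 - <<'E'
from h import *
local([600,18,235]);print(bot.get_state()["joints"].round(2))
E
```

```text
clock: 0.77
tool_pos: [356.0, -338.6, 235.8]
tcp_rot: [0.824, 0.566, 0.0, 0.0]
wrist_force: [0.0, 1.0, 0.2]
width: 94.1
finger_force: 0.0
d tool [420.4  99.8   1.1] [ 356.  -338.6  235.8] yaxis [ 0.933 -0.359  0.   ] z [ 0.001  0.    -1.   ]
[ 0.98  0.16 -0.32  1.89  0.06  1.1   0.28]
```

```bash
python3 jog.py '[[[0, 0, -0.1], [40, 10, 0], 94], [[0, 0, -0.3], [120, 30, 0], 94], [[0, 0, -0.55], [280, 66, 0], 94], [[0, 0, -0.55], [280, 66, 0], 94], [[0, 0, -0.55], [280, 66, 0], 94], [[0, 0, -0.55], [280, 66, 0], 94], [[0, 0, -0.55], [280, 66, 0], 94], [[0, 0, -0.55], [280, 66, 0], 94]]'; python3 - <<'E'
from h import *
local([600,18,200]);print(bot.get_state()["joints"].round(2))
# lid bar edge fit in initial picture
t=cv2.imread("pics/top0.png");g=cv2.cvtColor(t,cv2.COLOR_BGR2GRAY).astype(float)
for a,b,s in((393,400,1),(402,406,-1)):
    pts=[]
    for v in range(296,322):
        r=g[v];d=np.diff(r[a:b+1])
        if s>0: w=np.clip(d,0,None)
        else: w=np.clip(-d,0,None)
        pts.append((v,a+.5+(w*np.arange(len(w))).sum()/(w.sum()+1e-6)))
    p=np.array(pts);k=np.polyfit(p[:,0],p[:,1],1)
    P=[atz("top",np.polyval(k,v),v,59) for v in(297,321)];d=P[0]-P[1]
    print(k,np.round(P,1),np.degrees(np.arctan2(d[1],d[0])))
E
```

```text
clock: 1.43
tool_pos: [521.3, -100.4, 235.4]
tcp_rot: [0.642, 0.767, 0.001, -0.0]
wrist_force: [0.1, 1.1, -0.2]
width: 94.1
finger_force: 0.0
d tool [102.6  98.3  35.8] [ 521.3 -100.4  235.4] yaxis [0.984 0.177 0.002] z [ 0.001  0.003 -1.   ]
[ 0.62  0.26 -0.57  1.8   0.15  1.12  0.17]
[-6.25910931e-02  4.17017698e+02] [[ 449.5 -206.1   59. ]
 [ 394.7 -199.5   59. ]] -6.859392517360334
[-4.97254965e-03  4.04524988e+02] [[ 449.3 -216.8   59. ]
 [ 394.4 -213.3   59. ]] -3.661039891812551
```

```bash
python3 jog.py '[[[0, 0, 0], [30, 28, 0], 94], [[0, 0, 0], [58, 56, 10], 94], [[0, 0, 0], [86, 84, 25], 94], [[0, 0, 0], [103, 98, 35], 94], [[0, 0, 0], [103, 98, 35], 94], [[0, 0, 0], [103, 98, 35], 94], [[0, 0, 0], [103, 98, 35], 94]]'; python3 - <<'E'
from h import *
local([600,18,154]);print(bot.get_state()["joints"].round(2))
t=eyes.read_camera("top");s=eyes.read_camera("side")
a=crop(t,250,160,100,130,4);b=crop(s,240,130,100,130,4)
cv2.imwrite("pics/m2.png",np.hstack([a,b]))
for n in("top","side"):print(n,proj(n,[600,18,172]),proj(n,[594.5,50,182]),proj(n,[605.5,-14,182]))
E
```

```text
clock: 2.02
tool_pos: [597.3, 10.2, 200.3]
tcp_rot: [0.645, 0.765, -0.0, -0.0]
wrist_force: [-0.3, 0.3, 0.7]
width: 93.7
finger_force: 0.0
d tool [ 7.3  4.  46.3] [597.3  10.2 200.3] yaxis [ 0.986  0.169 -0.001] z [-0.001 -0.    -1.   ]
[ 0.38  0.43 -0.59  1.67  0.26  1.12 -0.11]
top [300.33289116 224.31733916] [285.20653403 226.03275472] [315.34462598 220.44675037]
side [300.53852554 215.4423722 ] [294.89909468 218.31369008] [305.52769687 204.73806316]
```

View pics/m2.png

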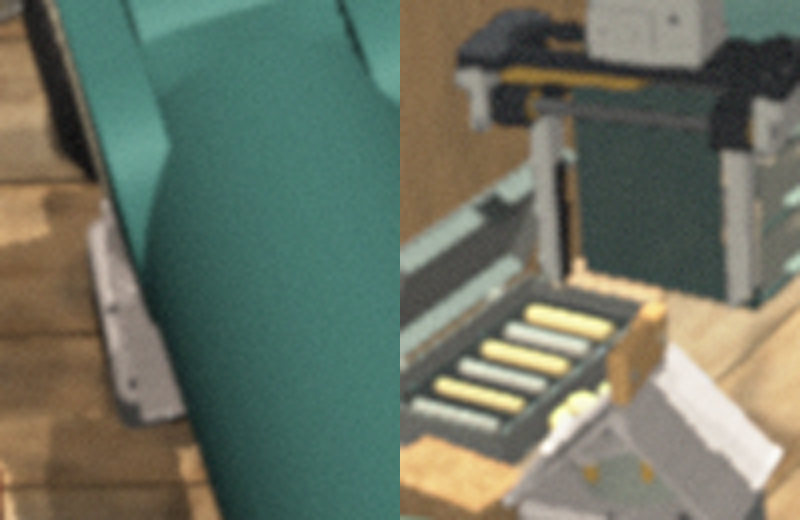

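The handle shows in the side view at about (293,219) to (306,206), which agrees with the predicted position. Descending and gripping.

```bash
python3 jog.py '[[[0, 0, 0], [6, 3, 0], 94], [[0, 0, 0], [6, 3, 20], 94], [[0, 0, 0], [6, 3, 46], 94], [[0, 0, 0], [6, 3, 46], 94], [[0, 0, 0], [6, 3, 46], 94]]'; python3 jog.py '[[[0, 0, 0], [0, 0, 0], 0], [[0, 0, 0], [0, 0, 0], 0], [[0, 0, 0], [0, 0, 0], 0], [[0, 0, 0], [0, 0, 0], 0], [[0, 0, 0], [0, 0, 0], 0], [[0, 0, 0], [0, 0, 0], 0], [[0, 0, 0], [0, 0, 0], 0], [[0, 0, 0], [0, 0, 0], 0]]'
```

```text
clock: 2.53
tool_pos: [599.0, 17.3, 154.4]
tcp_rot: [0.644, 0.765, -0.0, -0.001]
wrist_force: [-0.4, -0.4, 1.1]
width: 93.8
finger_force: 0.0
clock: 3.2
tool_pos: [599.4, 17.5, 154.5]
tcp_rot: [0.644, 0.765, -0.0, -0.0]
wrist_force: [0.3, -0.3, 1.0]
width: 44.0
finger_force: 0.0
```

```bash
python3 jog.py '[[[0, 0, 0], [0, 0, 0], 0], [[0, 0, 0], [0, 0, 0], 0], [[0, 0, 0], [0, 0, 0], 0], [[0, 0, 0], [0, 0, 0], 0], [[0, 0, 0], [0, 0, 0], 0], [[0, 0, 0], [0, 0, 0], 0], [[0, 0, 0], [0, 0, 0], 0], [[0, 0, 0], [0, 0, 0], 0]]';python3 - <<'E'
from h import *
print(bot.get_state()["width"],bot.get_state()["finger_force"]);local([476,253,330])
E
```

```text
clock: 3.87
tool_pos: [599.7, 17.7, 154.6]
tcp_rot: [0.644, 0.765, 0.0, 0.0]
wrist_force: [2.6, 1.4, 0.9]
width: 11.9
finger_force: 30.0
11.863882550111558 29.976512789726257
d tool [ 253.   -81.7 -175.4] [599.7  17.7 154.6] yaxis [0.985 0.17  0.001] z [ 0.001  0.    -1.   ]
```

```bash
python3 jog.py '[[[0, 0, 0], [0, 0, -10], 0], [[0, 0, 0], [0, 0, -30], 0], [[0, 0, 0], [0, 0, -55], 0], [[0, 0, 0], [0, 0, -80], 0], [[0, 0, 0], [0, 0, -105], 0], [[0, 0, 0], [0, 0, -125], 0], [[0, 0, 0], [0, 0, -135], 0], [[0, 0, 0], [0, 0, -135], 0]]';python3 - <<'E'
from h import *
s=eyes.read_camera("side");t=eyes.read_camera("top");cv2.imwrite("pics/top1.png",t);cv2.imwrite("pics/side1.png",s)
print(bot.get_state()["width"]);local([476,253,290])
E
```

```text
clock: 4.53
tool_pos: [599.9, 17.7, 291.6]
tcp_rot: [0.644, 0.765, 0.001, 0.001]
wrist_force: [0.3, 0.7, -3.7]
width: 11.4
finger_force: 30.0
11.726139293874192
d tool [253.1 -81.2  -1.3] [599.   17.4 288.6] yaxis [ 0.985  0.17  -0.001] z [-0.001 -0.    -1.   ]
```

```bash
python3 jog.py '[[[0, 0, 0.02], [15, -5, 0], 0], [[0, 0, 0.05], [45, -15, 0], 0], [[0, 0, 0.08], [80, -26, 0], 0], [[0, 0, 0.11], [115, -37, 0], 0], [[0, 0, 0.14], [150, -48, 0], 0], [[0, 0, 0.16], [185, -59, 0], 0], [[0, 0, 0.16], [215, -69, 0], 0], [[0, 0, 0.16], [235, -76, 0], 0]]'; python3 jog.py '[[[0, 0, 0], [0, 0, 0], 0], [[0, 0, 0], [0, 0, 0], 0], [[0, 0, 0], [0, 0, 0], 0]]';python3 - <<'E'
from h import *
local([476,253,290]);print(bot.get_state()["joints"].round(2))
E
```

```text
clock: 5.3
tool_pos: [482.0, 238.7, 288.1]
tcp_rot: [0.702, 0.712, -0.001, -0.001]
wrist_force: [-1.2, -0.1, -3.0]
width: 11.4
finger_force: 30.0
clock: 5.55
tool_pos: [484.6, 235.2, 288.4]
tcp_rot: [0.703, 0.711, -0.001, -0.0]
wrist_force: [-0.6, -0.1, -2.9]
width: 11.6
finger_force: 30.0
d tool [17.9 -8.4 -1.6] [484.6 235.2 288.4] yaxis [ 1.     0.01  -0.002] z [-0.002 -0.001 -1.   ]
[ 0.09  0.26 -0.71  1.7   0.17  1.25 -0.65]
```

```bash
python3 jog.py '[[[0, 0, 0], [9, -4, 0], 0], [[0, 0, 0], [18, -8.4, 0], 0], [[0, 0, 0], [18, -8.4, 20], 0], [[0, 0, 0], [18, -8.4, 45], 0], [[0, 0, 0], [18, -8.4, 65], 0], [[0, 0, 0], [18, -8.4, 70], 0], [[0, 0, 0], [18, -8.4, 70], 0], [[0, 0, 0], [18, -8.4, 70], 0]]';python3 - <<'E'
from h import *
local([476,253,188])
s=eyes.read_camera("side");t=eyes.read_camera("top")
cv2.imwrite("pics/m3.png",np.hstack([crop(s,220,190,130,170,3),crop(t,130,230,130,170,3)]))
E
```

```text
clock: 6.22
tool_pos: [476.1, 254.6, 220.3]
tcp_rot: [0.703, 0.711, 0.0, -0.0]
wrist_force: [-0.6, -0.5, -2.6]
width: 11.7
finger_force: 30.0
d tool [-1.6 -0.2 32.3] [476.1 254.6 220.3] yaxis [1.    0.011 0.   ] z [ 0.     0.001 -1.   ]
```

View pics/m3.png

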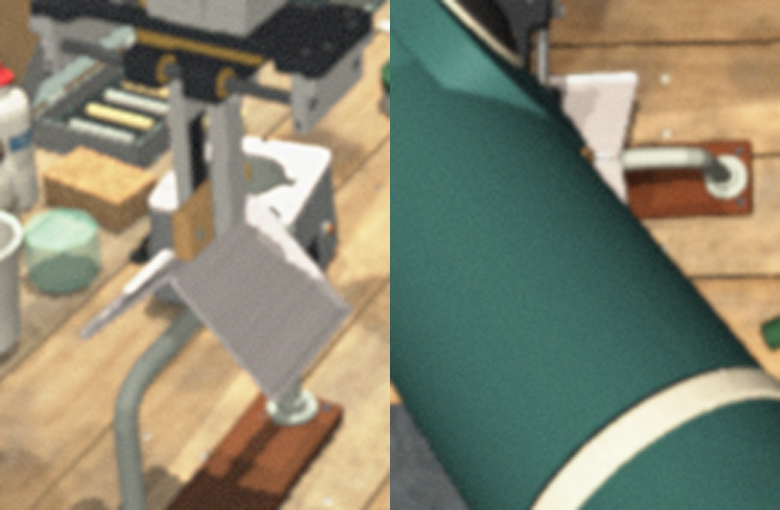

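The ridge at (600,157) lines up with the bar in the top crop, and the hood straddles it. Lowering slowly.

```bash
python3 jog.py '[[[0, 0, 0], [-1, 0, 8], 0], [[0, 0, 0], [-1, 0, 16], 0], [[0, 0, 0], [-1, 0, 22], 0], [[0, 0, 0], [-1, 0, 27], 0], [[0, 0, 0], [-1, 0, 30], 0], [[0, 0, 0], [-1, 0, 31], 0], [[0, 0, 0], [-1, 0, 31], 0]]'
```

```text
clock: 6.9
tool_pos: [477.7, 253.4, 189.1]
tcp_rot: [0.703, 0.711, 0.002, 0.001]
wrist_force: [7.7, 0.2, 2.6]
width: 12.0
finger_force: 30.0
```

```bash
python3 jog.py '[[[0, 0, 0], [0, 1, 0], 0], [[0, 0, 0], [0, 2, 0], 0], [[0, 0, 0], [0, 2, 0], 0], [[0, 0, 0], [0, 2, 0], 0]]';python3 jog.py '[[[0, 0, 0], [0, 0, 0.5], 30], [[0, 0, 0], [0, 0, 0], 60], [[0, 0, 0], [0, 0, 0], 94], [[0, 0, 0], [0, 0, 0], 94], [[0, 0, 0], [0, 0, 0], 94], [[0, 0, 0], [0, 0, 0], 94], [[0, 0, 0], [0, 0, 0], 94], [[0, 0, 0], [0, 0, 0], 94]]'
```

```text
clock: 7.23
tool_pos: [478.4, 253.3, 188.6]
tcp_rot: [0.703, 0.711, 0.0, 0.0]
wrist_force: [4.5, 0.7, 2.2]
width: 11.6
finger_force: 30.0
clock: 7.9
tool_pos: [477.9, 253.1, 188.5]
tcp_rot: [0.703, 0.711, -0.0, -0.0]
wrist_force: [0.6, 1.0, 0.0]
width: 61.8
finger_force: 0.0
```

```bash
python3 jog.py '[[[0, 0, 0], [0, 0, 0], 94], [[0, 0, 0], [0, 0, 0], 94], [[0, 0, 0], [0, 0, 0], 94], [[0, 0, 0], [0, 0, 0], 94], [[0, 0, 0], [0, 0, -15], 94], [[0, 0, 0], [0, 0, -35], 94], [[0, 0, 0], [0, 0, -65], 94], [[0, 0, 0], [0, 0, -80], 94]]';python3 - <<'E'
from h import *
s=eyes.read_camera("side");t=eyes.read_camera("top");cv2.imwrite("pics/top2.png",t);cv2.imwrite("pics/side2.png",s)
cv2.imwrite("pics/m4.png",np.hstack([crop(s,225,200,130,200,3),crop(t,130,190,135,200,3)]))
local([430,-205,270])
E
```

```text
clock: 8.57
tool_pos: [478.3, 253.7, 271.2]
tcp_rot: [0.703, 0.711, 0.001, 0.0]
wrist_force: [0.2, 0.5, 0.5]
width: 94.1
finger_force: 0.0
d tool [-4.582e+02 -5.390e+01  2.000e-01] [478.9 253.8 271. ] yaxis [1.    0.011 0.004] z [ 0.004  0.001 -1.   ]
```

View pics/m4.png

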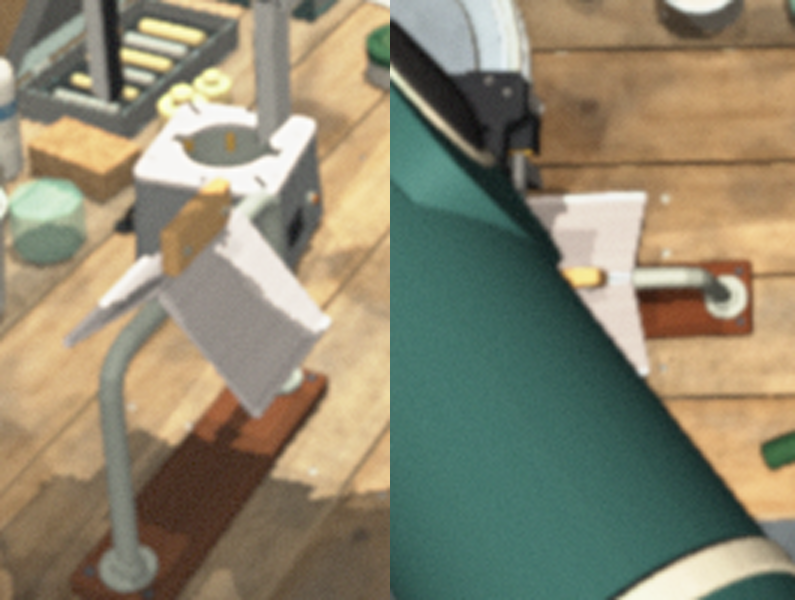

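The hood hangs level astride the bar, let go. Now measure the mouth and the lid from the unobstructed pictures.

```bash
python3 - <<'E'
from h import *
t=cv2.imread("pics/top2.png");t0=cv2.imread("pics/top0.png");g=cv2.convertScaleAbs(crop(t0,375,285,50,50,8),alpha=2.5)
cv2.imwrite("pics/m5.png",np.hstack([crop(t,275,205,50,70,8),g if 0 else cv2.copyMakeBorder(g,0,160,0,0,0)]))
E
```

```text
(no output)
```

View pics/m5.png

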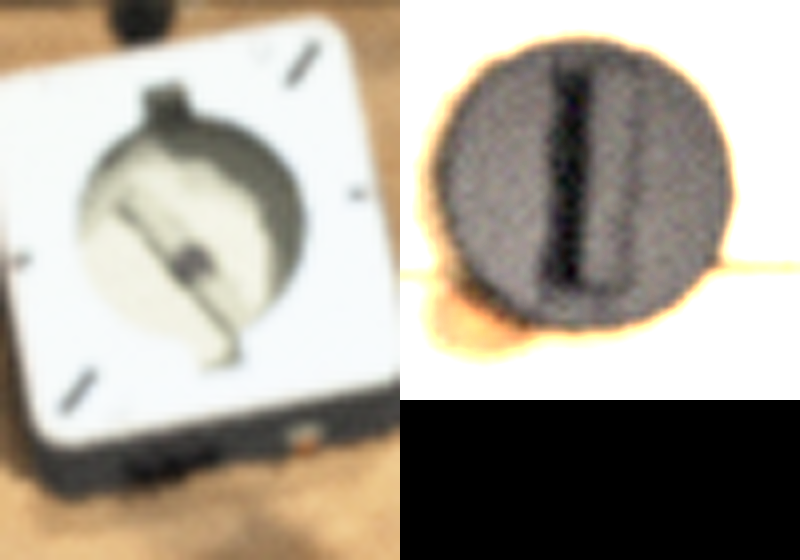

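```bash
python3 - <<'E'
from h import *
f=lambda x,y,X,Y:(X+(x+.5)/8-.5,Y+(y+.5)/8-.5)
M={k:atz("top",*f(x,y,275,205),92) for k,(x,y) in dict(r1=(303,63),r2=(77,391),d1=(357,193),d2=(23,260),mouth=(191.5,224)).items()}
for k in M:print(k,M[k].round(1))
for a,b in("r1","r2"),("d1","d2"):
    d=M[b]-M[a];print((M[a]+M[b])[:2]/2,np.hypot(*d[:2]).round(1),np.degrees(np.arctan2(d[1],d[0])).round(1))
# lid
print("flange",atz("top",*f(185.5,185,375,285),27).round(1))
E=[atz("top",*f(x-400,y,375,285),59) for x,y in[(590,75),(580,290),(640,75),(628,290)]]
print(np.round(E,1),np.mean(E,0).round(1))
for a,b in(0,1),(2,3):
    d=E[a]-E[b];print(np.degrees(np.arctan2(d[1],d[0])))
# fitEllipse of flange in top0 & side flange check
for P in([428,-207,59],[428,-207,27]):print(proj("side",P))
E
```

```text
r1 [646.6 -10.4  92. ]
r2 [551.3  56.2  92. ]
d1 [607.7 -25.1  92. ]
d2 [589.7  71.3  92. ]
mouth [599.4  22.8  92. ]
[598.9790943   22.91270095] 116.3 145.1
[598.7211141   23.08951888] 98.0 100.6
flange [ 426.7 -209.4   27. ]
[[ 456.6 -206.2   59. ]
 [ 395.1 -199.8   59. ]
 [ 456.3 -220.7   59. ]
 [ 394.8 -213.6   59. ]] [ 425.7 -210.1   59. ]
-5.9337412298954435
-6.610368052254682
[409.68206126 231.20539737]
[408.98909922 242.37946461]
```

Mixer centre is (599,23) with yaw 10.4°, and the rib and dot spacing checks out at 116 mm. The lid is at (426,-210) with bar yaw -6.3°. Moving to the lid.

```bash
python3 jog.py '[[[0, 0, -0.1], [-35, -4, 0], 94], [[0, 0, -0.2], [-75, -8, 0], 94], [[0, 0, -0.3], [-115, -13, 0], 94], [[0, 0, -0.4], [-155, -18, 0], 94], [[0, 0, -0.5], [-195, -23, 0], 94], [[0, 0, -0.6], [-230, -28, 0], 94], [[0, 0, -0.7], [-260, -32, 0], 94], [[0, 0, -0.8], [-280, -35, 0], 94]]'; python3 - <<'E'
from h import *
local([426,-209.7,150]);print(bot.get_state()["joints"].round(2))
E
```

```text
clock: 9.33
tool_pos: [447.5, -15.7, 267.9]
tcp_rot: [0.388, 0.922, -0.0, -0.0]
wrist_force: [1.3, -1.1, 0.5]
width: 93.7
finger_force: 0.0
d tool [-123.7 -150.9  117.9] [447.5 -15.7 267.9] yaxis [ 0.715  0.699 -0.001] z [-0.001 -0.    -1.   ]
[ 0.57  0.06 -0.62  1.93  0.04  1.16  0.71]
```

```bash
python3 jog.py '[[[0, 0, -0.1], [-20, -25, 10], 94], [[0, 0, -0.2], [-40, -49, 25], 94], [[0, 0, -0.3], [-62, -74, 45], 94], [[0, 0, -0.4], [-84, -100, 65], 94], [[0, 0, -0.5], [-105, -128, 85], 94], [[0, 0, -0.6], [-124, -150, 105], 94], [[0, 0, -0.69], [-124, -150, 117], 94], [[0, 0, -0.69], [-124, -150, 117], 94]]'; python3 jog.py '[[[0, 0, 0], [0, 0, 0], 94], [[0, 0, 0], [0, 0, 0], 94]]'; python3 - <<'E'
from h import *
local([426,-209.7,90]);print(bot.get_state()["joints"].round(2))
s=eyes.read_camera("side");t=eyes.read_camera("top")
cv2.imwrite("pics/m6.png",np.hstack([crop(s,360,150,100,140,4),crop(t,350,240,100,140,4)]))
E
```

```text
clock: 10.0
tool_pos: [424.9, -208.1, 148.5]
tcp_rot: [0.054, 0.999, 0.001, -0.002]
wrist_force: [0.1, 0.1, -0.9]
width: 93.8
finger_force: 0.0
clock: 10.17
tool_pos: [427.3, -206.7, 152.0]
tcp_rot: [0.056, 0.998, -0.0, 0.0]
wrist_force: [-0.5, -0.3, 0.3]
width: 93.8
finger_force: 0.0
d tool [ 0.9 -3.1 62. ] [ 427.3 -206.7  152. ] yaxis [ 0.113  0.994 -0.   ] z [ 0. -0. -1.]
[ 0.83  0.25 -0.5   2.02  0.15  0.91  1.71]
```

View pics/m6.png

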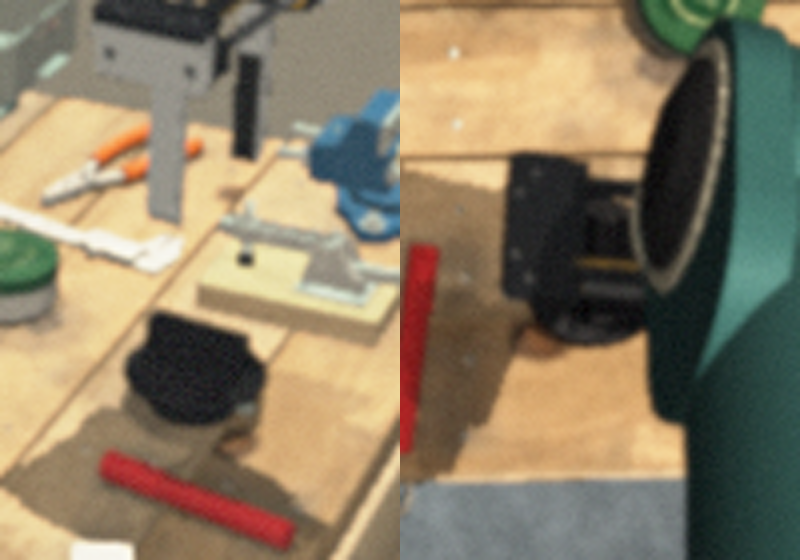

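The fingers straddle the lid with nothing in the way. Descending and gripping.

```bash
python3 jog.py '[[[0, 0, 0], [1, -3, 20], 94], [[0, 0, 0], [1, -3, 50], 94], [[0, 0, 0], [1, -3, 80], 94], [[0, 0, 0], [1, -3, 105], 94], [[0, 0, 0], [1, -3, 116], 94], [[0, 0, 0], [1, -3, 120], 94], [[0, 0, 0], [1, -3, 120], 40], [[0, 0, 0], [1, -3, 120], 16]]';python3 jog.py '[[[0, 0, 0], [0, 0, 0], 0], [[0, 0, 0], [0, 0, 0], 0], [[0, 0, 0], [0, 0, 0], 0], [[0, 0, 0], [0, 0, 0], 0], [[0, 0, 0], [0, 0, 0], 0], [[0, 0, 0], [0, 0, 0], 0], [[0, 0, 0], [0, 0, 0], 0], [[0, 0, 0], [0, 0, 0], 0]]';python3 jog.py '[[[0, 0, 0], [0, 0, 0], 0], [[0, 0, 0], [0, 0, 0], 0], [[0, 0, 0], [0, 0, 0], 0], [[0, 0, 0], [0, 0, 0], 0]]'; python3 -c "
from h import *
local([599,23,31+70+25])"
```

```text
clock: 10.93
tool_pos: [426.3, -210.6, 32.7]
tcp_rot: [0.055, 0.998, -0.0, 0.001]
wrist_force: [-0.3, 0.2, 0.1]
width: 83.5
finger_force: 0.0
clock: 11.6
tool_pos: [425.5, -210.4, 31.4]
tcp_rot: [0.056, 0.998, -0.0, -0.0]
wrist_force: [-0.6, 0.2, 0.4]
width: 31.0
finger_force: 0.0
clock: 11.93
tool_pos: [425.5, -210.4, 31.4]
tcp_rot: [0.055, 0.998, -0.0, -0.0]
wrist_force: [0.3, 0.8, -0.0]
width: 15.9
finger_force: 30.0
d tool [-146.6  251.2  -94.6] [ 425.5 -210.4   31.4] yaxis [ 0.111  0.994 -0.   ] z [-0. -0. -1.]
```

```bash
python3 jog.py '[[[0, 0, 0], [0, 0, -10], 0], [[0, 0, 0], [0, 0, -30], 0], [[0, 0, 0], [0, 0, -55], 0], [[0, 0, 0], [0, 0, -85], 0], [[0, 0, 0], [-10, 18, -110], 0], [[0, 0, 0], [-25, 43, -125], 0], [[0, 0, -0.05], [-43, 73, -130], 0], [[0, 0, -0.1], [-60, 103, -130], 0]]';python3 jog.py '[[[0, 0, -0.02], [-15, 26, 0], 0], [[0, 0, -0.05], [-32, 55, 0], 0], [[0, 0, -0.08], [-48, 83, 0], 0], [[0, 0, -0.12], [-63, 109, 0], 0], [[0, 0, -0.16], [-74, 128, 0], 0], [[0, 0, -0.16], [-74, 128, 0], 0], [[0, 0, -0.16], [-74, 128, 0], 0]]'; python3 -c "
from h import *
local([599,23,31+70+30]);print(bot.get_state()['joints'].round(2))"
```

```text
clock: 12.6
tool_pos: [497.9, -114.0, 164.0]
tcp_rot: [0.005, 1.0, -0.001, 0.001]
wrist_force: [1.0, 0.1, -1.7]
width: 15.9
finger_force: 30.0
clock: 13.18
tool_pos: [572.0, 13.7, 161.8]
tcp_rot: [-0.075, 0.997, 0.0, -0.0]
wrist_force: [-0.4, -0.6, -2.1]
width: 15.8
finger_force: 30.0
d tool [-28.1   5.1  30.8] [572.   13.7 161.8] yaxis [-0.15   0.989  0.001] z [-0.     0.001 -1.   ]
[ 0.41  0.44 -0.63  1.77  0.29  1.02  1.4 ]
```

```bash
python3 jog.py '[[[0, 0, -0.03], [-14, 2.5, 0], 0], [[0, 0, -0.03], [-28, 5, 0], 0], [[0, 0, -0.03], [-28, 5, 0], 0], [[0, 0, -0.03], [-28, 5, 15], 0], [[0, 0, -0.03], [-28, 5, 26], 0], [[0, 0, -0.03], [-28, 5, 26], 0], [[0, 0, -0.03], [-28, 5, 26], 0], [[0, 0, -0.03], [-28, 5, 26], 0]]'; python3 - <<'E'
from h import *
local([599,23,101.4])
s=eyes.read_camera("side");t=eyes.read_camera("top")
cv2.imwrite("pics/m7.png",np.hstack([crop(s,250,170,90,120,5),crop(t,265,180,70,120,5)]))
E
```

```text
clock: 13.85
tool_pos: [598.9, 21.2, 135.9]
tcp_rot: [-0.089, 0.996, -0.0, 0.0]
wrist_force: [0.0, 0.1, -1.3]
width: 15.9
finger_force: 30.0
d tool [-0.4  1.7 34.5] [598.9  21.2 135.9] yaxis [-0.178  0.984 -0.   ] z [ 0. -0. -1.]
```

View pics/m7.png

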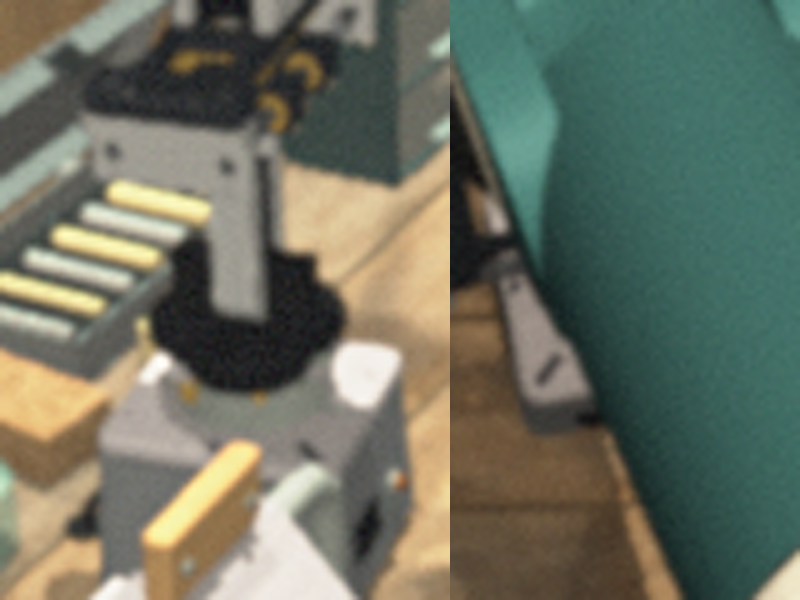

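The lid hangs over the mouth, lined up as far as the side view shows. Lowering with force checks.

```bash
python3 jog.py '[[[0, 0, 0], [0, 1.7, 4], 0], [[0, 0, 0], [0, 1.7, 8], 0], [[0, 0, 0], [0, 1.7, 12], 0], [[0, 0, 0], [0, 1.7, 15], 0], [[0, 0, 0], [0, 1.7, 17], 0], [[0, 0, 0], [0, 1.7, 17], 0]]'
```

```text
clock: 14.45
tool_pos: [598.4, 23.2, 117.8]
tcp_rot: [-0.089, 0.996, 0.0, -0.0]
wrist_force: [0.1, -0.8, -2.2]
width: 15.6
finger_force: 30.0
```

```bash
python3 jog.py '[[[0, 0, 0], [0, 0, 2], 0], [[0, 0, 0], [0, 0, 4], 0], [[0, 0, 0], [0, 0, 6], 0], [[0, 0, 0], [0, 0, 6], 0]]'; python3 jog.py '[[[0, 0, 0], [0, 0, 2], 0], [[0, 0, 0], [0, 0, 4], 0], [[0, 0, 0], [0, 0, 6], 0], [[0, 0, 0], [0, 0, 6], 0]]'
```

```text
clock: 14.78
tool_pos: [598.5, 23.2, 112.0]
tcp_rot: [-0.089, 0.996, -0.0, -0.0]
wrist_force: [-0.1, 0.0, -1.1]
width: 15.5
finger_force: 30.0
clock: 15.12
tool_pos: [598.4, 23.2, 105.9]
tcp_rot: [-0.089, 0.996, 0.0, -0.0]
wrist_force: [-0.8, -0.4, -1.2]
width: 16.0
finger_force: 30.0
```

Free travel through the slots. Now the last 4–5 mm to seat.

```bash
python3 jog.py '[[[0, 0, 0], [0, 0, 1.5], 0], [[0, 0, 0], [0, 0, 3], 0], [[0, 0, 0], [0, 0, 4], 0], [[0, 0, 0], [0, 0, 4.5], 0], [[0, 0, 0], [0, 0, 4.5], 0], [[0, 0, 0], [0, 0, 4.5], 0]]'
```

```text
clock: 15.62
tool_pos: [598.6, 23.2, 101.9]
tcp_rot: [-0.089, 0.996, -0.0, -0.0]
wrist_force: [0.7, -0.7, -1.3]
width: 15.6
finger_force: 30.0
```

```bash
python3 jog.py '[[[0, 0, 0], [0, 0, 0.5], 0], [[0, 0, 0], [0, 0, 1], 0], [[0, 0, 0], [0, 0, 1.5], 0], [[0, 0, 0], [0, 0, 1.5], 0], [[0, 0, 0], [0, 0, 1.5], 0]]'
```

```text
clock: 16.03
tool_pos: [598.8, 23.3, 101.5]
tcp_rot: [-0.089, 0.996, -0.0, 0.0]
wrist_force: [-6.3, -0.7, 15.5]
width: 15.8
finger_force: 30.0
```

```bash
python3 jog.py '[[[0, 0, 0], [0, 0, -0.9], 0], [[0, 0, 0], [0, 0, -0.9], 0]]'; python3 jog.py '[[[0, 0, 0.06], [0, 0, 0], 0], [[0, 0, 0.12], [0, 0, 0], 0], [[0, 0, 0.18], [0, 0, 0], 0], [[0, 0, 0.24], [0, 0, 0], 0], [[0, 0, 0.3], [0, 0, 0], 0], [[0, 0, 0.3], [0, 0, 0], 0]]'; python3 -c "
from h import *
print(bot.get_state()['torque'])
local([599,23,101.4])"
```

```text
clock: 16.2
tool_pos: [598.7, 23.3, 101.5]
tcp_rot: [-0.089, 0.996, -0.0, 0.0]
wrist_force: [-0.2, 0.3, -1.1]
width: 15.5
finger_force: 30.0
clock: 16.7
tool_pos: [598.8, 23.2, 101.5]
tcp_rot: [0.062, 0.998, -0.0, 0.0]
wrist_force: [0.0, -0.4, 3.2]
width: 16.0
finger_force: 30.0
[-0.09153243 -0.13009964 -0.0534276 ]
d tool [-0.2 -0.2  0.1] [598.8  23.2 101.5] yaxis [ 0.124  0.992 -0.   ] z [ 0. -0. -1.]
```

```bash
python3 jog.py '[[[0, 0, 0.08], [0, 0, 0], 0], [[0, 0, 0.16], [0, 0, 0], 0], [[0, 0, 0.24], [0, 0, 0], 0], [[0, 0, 0.32], [0, 0, 0], 0], [[0, 0, 0.4], [0, 0, 0], 0], [[0, 0, 0.45], [0, 0, 0], 0], [[0, 0, 0.48], [0, 0, 0], 0], [[0, 0, 0.48], [0, 0, 0], 0]]'; python3 jog.py '[[[0, 0, 0], [0, 0, 0], 0], [[0, 0, 0], [0, 0, 0], 0], [[0, 0, 0], [0, 0, 0], 0], [[0, 0, 0], [0, 0, 0], 0]]'; python3 - <<'E'
from h import *
print(bot.get_state()['torque']);local([599,23,101.4])
s=eyes.read_camera("side");t=eyes.read_camera("top")
cv2.imwrite("pics/m8.png",np.hstack([crop(s,240,170,100,150,4),crop(t,265,180,70,150,4)]))
E
```

```text
clock: 17.37
tool_pos: [598.9, 23.5, 101.5]
tcp_rot: [0.296, 0.955, 0.0, 0.0]
wrist_force: [1.4, 1.5, 2.2]
width: 15.9
finger_force: 30.0
clock: 17.7
tool_pos: [598.9, 23.5, 101.5]
tcp_rot: [0.296, 0.955, 0.0, 0.0]
wrist_force: [3.2, 3.6, 3.3]
width: 15.6
finger_force: 30.0
[ 0.73881633 -0.7661293   0.08972431]
d tool [-0.3 -0.3  0.1] [598.9  23.5 101.5] yaxis [0.565 0.825 0.001] z [ 0.001  0.    -1.   ]
```

View pics/m8.png

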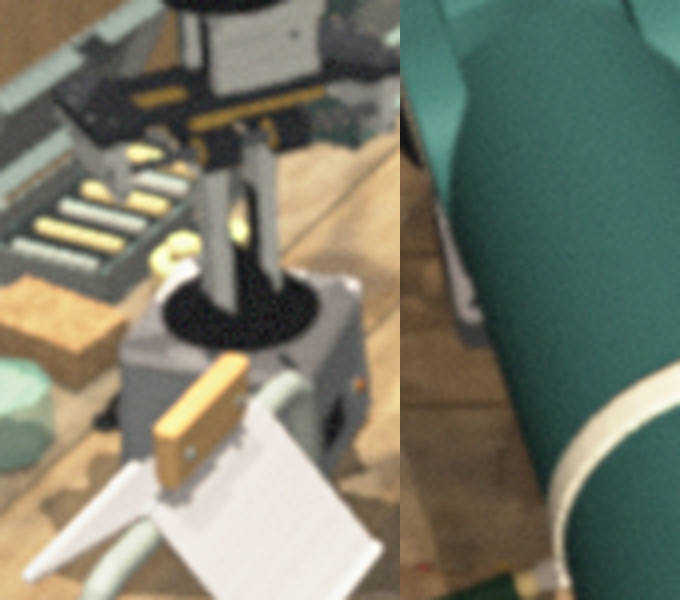

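The lid is flush on the plate with its bar turned to the half-turn corners. The wrist torque of 0.09 N m matches the spring, and the hood is still on the bar. Handing in.

```bash
python3 -c "
from cell import bot, eyes, order
print(order.sign_off())"
```

```text
the job is handed in; nothing more can be done
None
```

I handed the job in at about 18 s: the hood hangs astride the rail bar, let go, and the arm is still gripping the lid, seated in the mixer and held at half turn; no verdict came back.

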